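# Fill the bolt jar through the gated funnel

### The job

Tip all four bolts out of the hand scoop into the funnel on the stand and set the scoop back on the worktop, standing level on its flat bottom clear of the stand. Then twist the spring knob clockwise fully to its stop so that the bolts drop into the jar below, and let it spring back shut. The jar must stay standing under the funnel; leave the screwdriver, the front light and the stem cap where they are.

Things in the scene. Friction and masses are not known exactly. Their poses are not given: they have to be found in the camera images.
- stand: Fixed steel stand carrying an aluminium funnel. Origin on the worktop, exactly under the funnel's axis; z up. Base plate 137 x 195 x 6 mm (x -42 to 95, y -60 to 135 mm). Support post at x = 64 mm, below 106 mm high; knob spindle on the +y side.
- funnel_rim (a point): Centre of the funnel's open top, 165 mm above the worktop. Polished, slippery funnel: rim 134 mm outside and 126 mm inside diameter, cone narrowing to a neck of 59 mm bore between 105 and 95 mm height. Axes as the stand's.
- outlet (a point): Centre of the lower end of the funnel's neck, 95 mm above the worktop; axes as the stand's. A steel shutter disc (76 mm diameter, top at 92 mm) closes it while the knob is at 0.
- knob (a joint): Angle of the spring knob and the shutter on its spindle, rad. 0 = sprung back, shutter closed; it grows clockwise seen from above to the stop at 0.8 (shutter fully clear of the outlet, swung towards the stand's -x). The spring needs about 0.25 N m at the stop and returns it when released.
- knob_grip (a point): Point on the knob's vertical axis at grip height, 192 mm above the worktop, at y = 110 mm in the stand's frame. The point turns with the knob. The grip is an upright black bar, 16 mm thick along the point's x, 60 mm long along its y, from 172 to 208 mm height; at angle 0 it points at the funnel.
- jar: Open glass jar standing on the stand's base plate under the outlet, 74 mm diameter, 76 mm tall, 68 mm bore, floor 5 mm. Origin: centre of its underside.
- scoop: Aluminium hand scoop, a tray 90 mm long (x), 64 mm wide (y), side and back walls 34 mm high, walls and floor 3 mm, open at its +x end. Origin: centre of the underside of the tray; x towards the open mouth, z up.
- scoop_grip (a point): Grip point on the scoop's black handle, 83 mm back (-x) and 77 mm up from the scoop's origin; axes as the scoop's. The handle is a bar 20 mm wide (scoop's y) and 24 mm deep that rises from the tray's back wall leaning backwards (to -x) 25 degrees from the scoop's z; its axis passes through this point and it ends 30 mm farther up.
- scoop_mouth (a point): Middle of the floor's front edge at the scoop's open mouth, 45 mm ahead of its origin and 3 mm above its underside; axes as the scoop's.
- bolt0: One of four like steel bolts lying in the scoop: 28 mm long, hexagonal head 21 mm across corners and 12 mm long, shank 14 mm diameter, 40 g. Origin: middle of its length on its axis; x from the head towards the shank's end.
- bolt1: One of four like steel bolts lying in the scoop: 28 mm long, hexagonal head 21 mm across corners and 12 mm long, shank 14 mm diameter, 40 g. Origin: middle of its length on its axis; x from the head towards the shank's end.
- bolt2: One of four like steel bolts lying in the scoop: 28 mm long, hexagonal head 21 mm across corners and 12 mm long, shank 14 mm diameter, 40 g. Origin: middle of its length on its axis; x from the head towards the shank's end.
- bolt3: One of four like steel bolts lying in the scoop: 28 mm long, hexagonal head 21 mm across corners and 12 mm long, shank 14 mm diameter, 40 g. Origin: middle of its length on its axis; x from the head towards the shank's end.
- screwdriver: Red-handled screwdriver, 190 mm long, lying on the worktop. Bystander. Origin on its underside.
- light: Black plastic bicycle front light, 34 x 78 x 34 mm. Bystander. Origin: centre of its underside.
- stem_cap: Aluminium stem cap, a disc 40 mm in diameter, 13 mm high. Bystander. Origin: centre of its underside.

How it is judged (in metres and radians):
On the way, in this order (a step that is already met when the one before it is completed fails the run):
1. all four bolts lie in the funnel (horizontal distance between each of bolt0, bolt1, bolt2, bolt3 and outlet below 0.062 m and z of bolt0 in the frame of outlet between -0.005 and 0.075 m and z of bolt1 in the frame of outlet between -0.005 and 0.075 m and z of bolt2 in the frame of outlet between -0.005 and 0.075 m and z of bolt3 in the frame of outlet between -0.005 and 0.075 m), for 0.2 s.
2. the scoop is back on the worktop, level on its bottom (height (world z) of scoop below 0.012 m and angle between scoop's own z axis and vertical below 0.12 rad), for 0.2 s.
3. the knob is turned to its stop (value of joint knob above 0.74 rad), for 0.1 s.
At the end, for the whole second after the job is handed in: All four bolts lie at rest inside the jar (below its rim); the jar stands upright (within 0.1 rad) on the stand's base, its axis within 20 mm of the outlet's; the knob has sprung back (under 0.08 rad); the scoop stands at rest on the worktop, level within 0.12 rad and not touching the stand (all of step 2 and horizontal distance between each of bolt0, bolt1, bolt2, bolt3 and jar below 0.034 m and z of bolt0 in the frame of jar between 0 and 0.074 m and linear speed of each of bolt0, bolt1, bolt2, bolt3 below 0.03 m/s and z of bolt1 in the frame of jar between 0 and 0.074 m and z of bolt2 in the frame of jar between 0 and 0.074 m and z of bolt3 in the frame of jar between 0 and 0.074 m and value of joint knob below 0.08 rad and angle between jar's own z axis and vertical below 0.1 rad and horizontal distance between jar and outlet below 0.02 m and height (world z) of jar between 0 and 0.015 m and height (world z) of scoop above -0.005 m and linear speed of scoop below 0.02 m/s and contact force between scoop and stand below 0.1 N).
It fails at once if a bystander (screwdriver, front light or stem cap) is moved by more than 30 mm (distance of any of screwdriver, light, stem_cap from where it was at the start of the episode above 0.03 m).
It also fails if it takes over 72 s, if anything falls off the work surface, if the arm or the gripper's body presses on something with over 40 N, if the wrist force passes 120 N, or if a joint passes its speed limit or range.

### The arm

A 6-joint arm with a two-finger parallel gripper is mounted at the origin on the work surface. World frame = base frame: x ahead of the robot, y to its left, z up, the work surface at z = 0. Lengths are in mm, angles in rad, forces in N, time in s.
With the tool pointing down it reaches from about 200 to 875 mm from the base axis. Payload 3.4 kg.
Tool frame: the origin (TCP) lies at the very end of the fingers, on their centre line; the grasp point (between the pads) lies pinch_z behind it (pinch_z is the distance from the TCP to the grasp point, in mm); z points along the fingers, y is the line along which they close (so a half turn about z gives the same grasp; the last joint's range is limited). The gripper opens to 94 mm and grips with 3 to 60 N. Pads are 16 mm wide; open, the fingers measure 119 mm over their backs; the gripper's body (75 mm by 177 mm) begins 78 mm behind the grasp point.
Start: joints at [-0.121, 0.276, 1.505, -0, 1.361, -0.121], TCP at [575.035, -0.01, 205.493] pointing down, gripper open.
Joint ranges: [-2.89, 2.89], [-0.75, 2.08], [0.22, 2.7], [-1.18, 4.32], [0.11, 2.71], [-2.7, 2.7]. Speed limits (rad/s): [2.57, 2.57, 3.14, 3.14, 3.14, 3.14].

### API

Orientations are given as a rotation vector (axis times angle).
In Python, from workcell import * gives the robot as it stands.
- The arm moves only by the tool play_rows, never from a script. Its argument "moves" is a list of rows, each a list of 2 entries, a list of its own where there are three numbers: the shift along the tool's x, y, z each as a share of 20 cm, from -1 to 1, then the turn about the tool's z as a share of 45 degrees, from -1 to 1. In form: [[[tx, ty, tz], twist], ...]. A call has 1 to 12 rows; each row is the pose to reach, as a shift and turn from the pose commanded when the call began, along the tool's axes at that moment; what a row does not reach only later rows make up. A row lasts 1/8 s, in which the tool goes at most 62.5 mm and 10.7 degrees, less where a joint would pass 70% of its speed; a pose out of reach is approached as far as the arm can. A call with a number of a shift or a turn outside -1 to 1 is refused whole. A call with a gripper value outside its range is refused whole. "grip" is the opening, from 0 (shut) to 1 (fully open), set as the call begins (left out, the last holds). The fingers move at their own pace and stop on an object; the grip force is fixed at half the most. Time passes only in rows, so rows that repeat a pose let the fingers close. It gives the time, the measured TCP pose, the force, the opening and the grip force at its end, in the units of the state.
- state(): the state, without advancing time (a new reading comes with each control period).
- capture(name): name is "scene" or "side" or "wrist"; returns a dict with "img" (384x512x3 uint8, red, green, blue), "mtx" (3x3 intrinsics, pixels), "R" (3x3) and "t" (3): a world point X has camera coordinates R X + t. Camera axes: x right, y down, z forward; pixel columns grow to the right and rows downward; lengths in mm; the calibration is good to about 2 mm. A picture is of the moment at which its call begins. There is no depth.
- close_job(): hands the job in; it is judged then, once.
The state is a dict: "t": time; "joint_pos": joint angles; "qvel": joint speeds; "tau": joint torques, N m; "ee_pos": TCP position; "tcp_rot": TCP orientation; "ft_force": force on the tool from outside, world axes, zero at the start; "wrist_torque": the same for the moment, N m; "grip_width": finger opening in mm; "grip_force": force on a finger pad.
Only numpy, scipy, OpenCV 4.12 (cv2) and the standard library are available. Lean on these libraries where they do the work, as an engineer would, in place of code of your own. Each camera call takes 0.05 s, during which the arm holds its last target. There are 200 camera calls.

## Working session

There is one attempt and no reset: what is moved stays moved. The work goes in short steps, Python scripts to look and compute and a tool call to move; the robot and the scene stay as the last step left them, time stands still between calls to the robot, and variables do not carry over. Pictures are saved under pics/ and viewed, at most 10 in all, crops included, and the job is handed in when it is done.

Besides the shell and the picture viewer there is one more tool, called after "Request:" as a command line: name --argument value ..., lists and objects as JSON in quotes. play_rows: Moves the arm, as the interface text tells. Its arguments: {"type":"object","properties":{"moves":{"type":"array"},"grip":{"type":"number"}},"required":["moves"]}

```bash
mkdir -p pics; ls
python3 - <<'E'
from workcell import *
import cv2,numpy as np
s=state();print(s)
for n in("scene","side"):
    c=capture(n);cv2.imwrite(f"pics/{n}0.png",c["img"][:,:,::-1]);np.savez(f"{n}0.npz",**c);print(n,c["mtx"],c["R"],c["t"])
c=capture("wrist");cv2.imwrite("pics/wrist0.png",c["img"][:,:,::-1]);np.savez("wrist0.npz",**c)
E
```

```text
pics
{'t': 0.0, 'joint_pos': array([-1.21042285e-01,  2.76569763e-01,  1.50611546e+00, -2.20820226e-05,
        1.36066973e+00, -1.20972441e-01]), 'qvel': array([-0.0001958 ,  0.000833  ,  0.00116983, -0.00162905,  0.00019314,
       -0.0006517 ]), 'tau': array([ 1.66144628e-04, -4.04588020e+01, -2.37234324e+01,  7.02253589e-02,
        3.46444664e-02, -1.77189750e-04]), 'ee_pos': array([5.74442664e+02, 2.95974026e-02, 2.04626161e+02]), 'tcp_rot': array([-2.22054188e+00, -2.22039706e+00,  1.73276957e-03]), 'ft_force': array([-0.36184474, -0.45403354,  1.1235406 ]), 'wrist_torque': array([ 0.05524741, -0.01567807,  0.06920861]), 'grip_force': 0.0, 'grip_width': 93.73071707931511}
scene [[373.63113181   0.         255.96492599]
 [  0.         373.63113181 191.50539572]
 [  0.           0.           1.        ]] [[ 0.57448326  0.81847727  0.0079967 ]
 [ 0.61702188 -0.42662243 -0.66126946]
 [-0.53782245  0.38482238 -0.75010583]] [-292.33700785 -274.0521249  1234.08422681]
side [[401.36982713   0.         255.7894261 ]
 [  0.         401.36982713 189.68214473]
 [  0.           0.           1.        ]] [[ 0.97327864 -0.22957863  0.00472631]
 [-0.12303406 -0.53875002 -0.83343328]
 [ 0.19388478  0.81058131 -0.55259988]] [-553.95234794  157.1561377   936.78240759]
```

View pics/scene0.png

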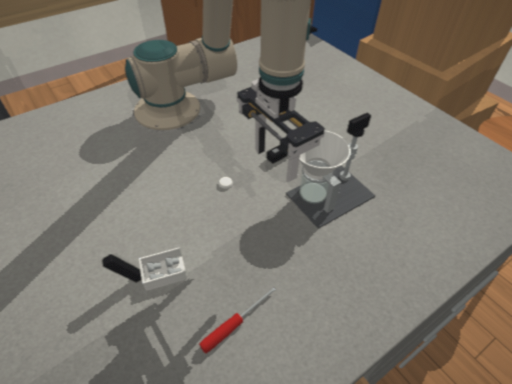

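View pics/side0.png

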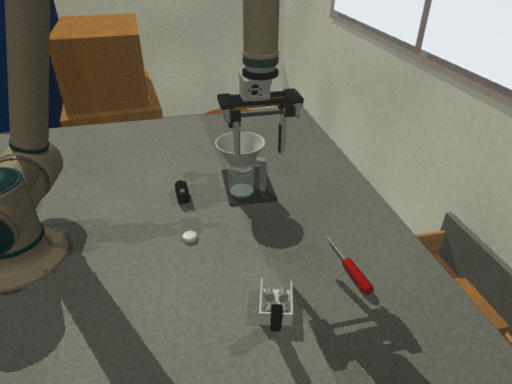

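View pics/wrist0.png

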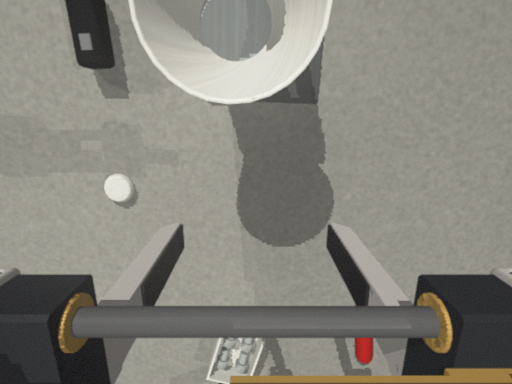

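```bash
cat > h.py <<'E'
import numpy as np,cv2
from scipy.optimize import least_squares
def ray(c,p):
    d=c["R"].T@np.linalg.inv(c["mtx"])@np.array([p[0],p[1],1.]);return -c["R"].T@c["t"],d/np.linalg.norm(d)
def plane(c,p,z):
    o,d=ray(c,p);return o+d*(z-o[2])/d[2]
def tri(cs,ps):
    A=np.zeros((3,3));b=np.zeros(3);rs=[ray(c,p) for c,p in zip(cs,ps)]
    for o,d in rs:
        M=np.eye(3)-np.outer(d,d);A+=M;b+=M@o
    X=np.linalg.solve(A,b);return X,[float(np.linalg.norm(np.cross(X-o,d))) for o,d in rs]
def proj(c,X):
    x=c["mtx"]@(c["R"]@np.asarray(X,float)+c["t"]);return x[:2]/x[2]
def cut(c,x0,y0,x1,y1,f,n):
    cv2.imwrite(n,cv2.resize(c["img"][y0:y1,x0:x1,::-1],None,fx=f,fy=f,interpolation=cv2.INTER_CUBIC))
def snap(n,tag):
    from workcell import capture
    c=capture(n);np.savez(f"{n}{tag}.npz",**c);return c
E
python3 - <<'E'
from h import *
S=dict(np.load("scene0.npz"));D=dict(np.load("side0.npz"))
def blob(c,box):
    x0,y0,x1,y1=box;m=(c["img"][y0:y1,x0:x1].max(2)<50).astype(np.uint8)
    n,l,s,ce=cv2.connectedComponentsWithStats(m);i=1+np.argmax(s[1:,4])
    q=cv2.minAreaRect(np.argwhere(l==i)[:,::-1].astype(np.float32));return ce[i]+[x0,y0],s[i],cv2.boxPoints(q)+[x0,y0]
for c,b in((S,(90,245,150,290)),(D,(262,298,292,335))): print(blob(c,b))
a=blob(S,(90,245,150,290))[0];b=blob(D,(262,298,292,335))[0];print("handle",tri([S,D],[a,b]))
print("rim rough",tri([S,D],[(323,150),(240,148)]))
print("scoop",plane(S,(163,268),15),plane(D,(277,298),15))
a=np.vstack([cv2.resize(S["img"][230:310,90:200],None,fx=5,fy=5,interpolation=2),]);cv2.imwrite("pics/a.png",a[:,:,::-1])
b=cv2.resize(D["img"][270:340,240:310],None,fx=5,fy=5,interpolation=2);h=np.zeros((400,900,3),np.uint8);h[:400,:550]=a[:400];h[:350,550:]=b[:350]
cv2.imwrite("pics/ab.png",cv2.resize(h,(800,356))[:,:,::-1])
E
```

```text
(array([121.61473684, 267.67368421]), array([ 13,  10,  37,  27, 475], dtype=int32), array([[101.00000381, 264.        ],
       [106.60000229, 252.79999924],
       [143.00000381, 271.        ],
       [137.40000534, 282.20000076]]))
(array([275.91272727, 317.65090909]), array([  8,   7,  13,  27, 275], dtype=int32), array([[269.07920837, 330.20792389],
       [271.69306946, 304.06930876],
       [282.58415794, 305.15841675],
       [279.97029686, 331.2970314 ]]))
handle (array([ 523.44974205, -349.82620413,   61.78911772]), [0.016152929016813547, 0.016152929016707753])
rim rough (array([558.33624837, 156.63056471, 146.17228515]), [5.2466354505910315, 5.246635450590997])
scoop [ 543.57163135 -275.17764509   15.        ] [ 550.49238489 -267.26194441   15.        ]
```

View pics/ab.png

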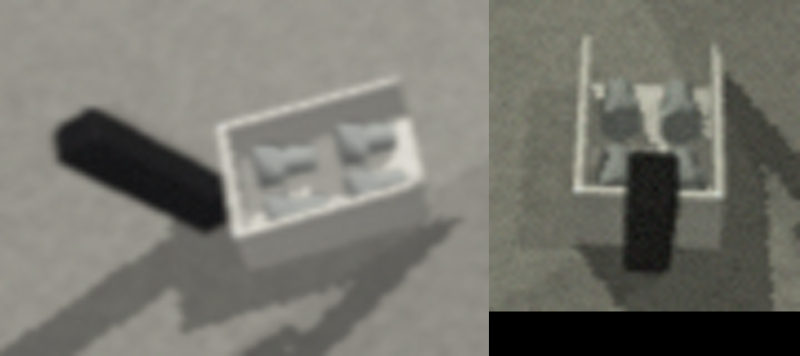

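Request:
play_rows --moves '[[[-0.3,-0.05,0],0],[[-0.6,-0.1,0],0],[[-0.9,-0.13,0],0],[[-1,-0.13,0],0],[[-1,-0.13,0],0]]' --grip 1

```text
t: 0.78
ee_pos: [548.9, -200.6, 205.0]
tcp_rot: [-2.223, -2.218, -0.001]
ft_force: [0.2, 0.8, -0.7]
grip_width: 94.0
grip_force: 0.0
```

Request:
play_rows --moves '[[[-0.3,0,0],0.1],[[-0.6,0,0],0.2],[[-0.9,-0.1,0],0.3],[[-1,-0.13,0],0.38],[[-1,-0.13,0],0.38],[[-1,-0.13,0],0.38]]'

```text
t: 1.52
ee_pos: [523.9, -397.4, 205.6]
tcp_rot: [-2.524, -1.869, -0.002]
ft_force: [-0.1, 0.4, -0.6]
grip_width: 93.8
grip_force: 0.0
```

Run:
```python
from h import *
from workcell import state
print({k:np.round(v,3) for k,v in state().items() if k in("t","ee_pos","tcp_rot","grip_width")})
W=snap("wrist",1);S=snap("scene",1);D=snap("side",1)
h=np.zeros((400,800,3),np.uint8)
h[:,:400]=cv2.resize(S["img"][110:230,270:390],(400,400),interpolation=2)
h[:,400:]=cv2.resize(D["img"][110:230,190:310],(400,400),interpolation=2)
cv2.imwrite("pics/fun.png",h[:,:,::-1]);cv2.imwrite("pics/w1.png",W["img"][:,:,::-1])
print(W["R"],W["t"])
```

```text
{'t': np.float64(1.525), 'ee_pos': array([ 523.914, -397.37 ,  205.585]), 'tcp_rot': array([-2.524e+00, -1.869e+00, -2.000e-03]), 'grip_width': np.float64(93.769)}
[[ 9.56703916e-01 -2.91062182e-01 -6.50160751e-04]
 [-2.79821312e-01 -9.20366064e-01  2.73178222e-01]
 [-8.01102353e-02 -2.61168746e-01 -9.61963220e-01]] [-616.88979746 -246.71093073  330.96469615]
```

View pics/fun.png

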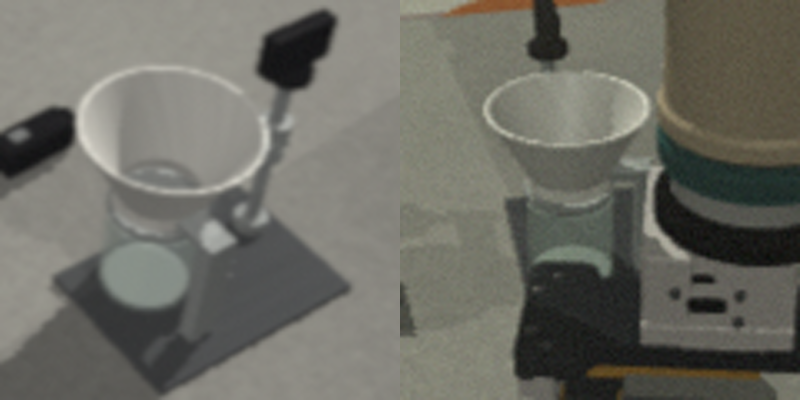

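View pics/w1.png

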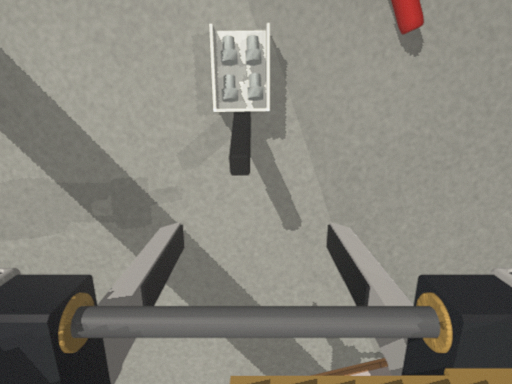

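```bash
cat > m.py <<'E'
from h import *
S=dict(np.load("scene1.npz"));D=dict(np.load("side1.npz"));W=dict(np.load("wrist1.npz"))
f=lambda x,y:(90+x/4.444,230+y/4.444)
g=lambda x,y:(240+(x-489)/4.444,270+y/4.444)
P={"BL":(f(218,127),g(577,190),(214,110)),"FL":(f(400,78),g(586,40),(211.5,25)),"BR":(f(238,235),g(722,192),(268.5,110)),"FR":(f(425,183),g(716,47),(268,24))}
X={}
for k,p in P.items():
    X[k],e=tri([S,D,W],p);print(k,X[k].round(1),np.round(e,1), tri([S,D],p[:2])[0].round(1), plane(W,p[2],34).round(1))
c=sum(X.values())/4;d=(X["FL"]+X["FR"]-X["BL"]-X["BR"])[:2];print("origin",c,"yaw deg",np.degrees(np.arctan2(d[1],d[0])),"len",np.linalg.norm(d)/2)
for z in(70,77,104): print("handle",z,plane(W,(241.2,150),z).round(1),plane(W,(240.5,173),z).round(1),plane(W,(242.5,116),z).round(1))
u=d/np.linalg.norm(d);print("grip pt",c[:2]-83*u)
s=lambda x,y:(270+x*.3,110+y*.3); t=lambda x,y:(190+(x-400)*.3,110+y*.3)
rs=[(S,s(*q)) for q in((77,120),(165,65),(196,194),(270,140),(105,80),(235,88),(120,170))]+[(D,t(*q)) for q in((484,110),(650,106),(567,72),(566,147),(505,88),(630,86),(505,133),(628,132))]
def r(v):
    o=[]
    for c,p in rs:
        q=plane(c,p,v[2])-v[:3];o.append(np.hypot(q[0],q[1])-v[3])
    return o
q=least_squares(r,[560,150,160,67]);print("rim",q.x.round(1),np.round(q.fun,1))
print("knob top",tri([S,D],[s(300,36),t(547,10)]))
print("spindle/collar",tri([S,D],[s(285,83),t(548,48)]))
# base plate corners in scene at z=6: 
for k,p in{"L":(54,280),"B":(163,393),"R":(350,288)}.items(): print(k,plane(S,s(*p),5).round(1))
for z in(203,208):print("knob ends",plane(S,s(262,45),z).round(1),plane(S,s(333,15),z).round(1))
E
python3 m.py
```

```text
BL [ 503.1 -308.7   32.2] [1.1 1.  1.7] [ 503.7 -309.9   33.1] [ 502.4 -307.4   34. ]
FL [ 528.5 -223.4   31. ] [0.8 0.9 0.4] [ 528.7 -223.3   31. ] [ 528.3 -224.4   34. ]
BR [ 563.2 -325.6   33.3] [0.6 0.8 1.2] [ 564.  -325.7   33.7] [ 562.  -325.5   34. ]
FR [ 587.3 -240.2   29.1] [0.1 0.9 0.8] [ 587.8 -240.6   29.6] [ 586.  -240.9   34. ]
origin [ 545.52104223 -274.46879339   31.3935659 ] yaw deg 73.82212706087091 len 88.89326384899105
handle 70 [ 521.3 -355.8   70. ] [ 513.  -379.4   70. ] [ 533.2 -322.9   70. ]
handle 77 [ 521.9 -355.1   77. ] [ 513.8 -378.1   77. ] [ 533.5 -322.8   77. ]
handle 104 [ 524.2 -352.   104. ] [ 516.8 -373.   104. ] [ 534.8 -322.6  104. ]
grip pt [ 522.3955632  -354.18210608]
rim [559.4 151.2 161.9  65.5] [ 2.   3.1 -0.   0.8  1.9 -0.1 -6.1 -0.2  2.8 -0.7  2.3 -4.4 -0.6 -1.3
  0.6]
knob top (array([565.75599018, 257.1648748 , 200.2438893 ]), [0.8272799839059897, 0.8272799839060266])
spindle/collar (array([566.57327997, 252.70831971, 164.10272836]), [3.8869168765891793, 3.8869168765890647])
L [521.3  88.5   5. ]
B [653.2  86.4   5. ]
R [660.6 275.2   5. ]
knob ends [561.  223.9 203. ] [565.1 290.  203. ]
knob ends [565.  218.6 208. ] [569.1 284.  208. ]
```

```bash
python3 -c "
import workcell as w;print({k:v for k,v in vars(w).items() if isinstance(v,(int,float,str,dict,list,tuple)) and k[:2]!='__'})"
```

```text
{'pinch_z': 18.8}
```

Request:
play_rows --moves '[[[0.1,-0.04,0],-0.02],[[0.2,-0.07,0],-0.02],[[0.2,-0.07,0.1],-0.02],[[0.2,-0.07,0.3],-0.02],[[0.205,-0.07,0.4],-0.02],[[0.205,-0.07,0.4],-0.02]]' --grip 0.8

```text
t: 2.42
ee_pos: [520.8, -354.1, 124.1]
tcp_rot: [-2.508, -1.885, 0.001]
ft_force: [-0.3, -0.1, 0.1]
grip_width: 75.2
grip_force: 0.0
```

Request:
play_rows --moves '[[[0,0.005,0.15],0],[[0,0.005,0.3],0],[[0,0.005,0.33],0],[[0,0.005,0.33],0]]'

```text
t: 2.92
ee_pos: [523.3, -357.1, 60.6]
tcp_rot: [2.511, 1.886, 0.001]
ft_force: [-0.9, -0.3, -0.2]
grip_width: 75.0
grip_force: 0.0
```

Request:
play_rows --moves '[[[0,0,0],0],[[0,0,0],0],[[0,0,0],0],[[0,0,0],0],[[0,0,0],0],[[0,0,0],0],[[0,0,0],0],[[0,0,0],0]]' --grip 0.19

```text
t: 3.92
ee_pos: [522.3, -356.9, 59.4]
tcp_rot: [-2.512, -1.886, 0.001]
ft_force: [-1.4, 0.9, 1.0]
grip_width: 19.8
grip_force: 29.9
```

Request:
play_rows --moves '[[[0,0,0],0],[[0,0,0],0]]' --grip 0.21

```text
t: 4.18
ee_pos: [522.6, -357.0, 59.4]
tcp_rot: [-2.512, -1.886, 0.0]
ft_force: [-0.3, 0.6, 0.1]
grip_width: 20.2
grip_force: 12.2
```

Request:
play_rows --moves '[[[0,0,0],0],[[0,0,0],0]]' --grip 0.215

```text
t: 4.42
ee_pos: [522.8, -356.9, 59.5]
tcp_rot: [2.512, 1.886, 0.0]
ft_force: [-0.3, -0.2, 0.4]
grip_width: 20.5
grip_force: 0.3
```

Request:
play_rows --moves '[[[0,0,0],0],[[0,0,0],0],[[0,0,0],0],[[0,0,-0.1],0],[[0,0,-0.1],0],[[0,0,-0.1],0]]' --grip 0.1

```text
t: 5.18
ee_pos: [522.4, -356.7, 78.8]
tcp_rot: [-2.512, -1.886, 0.0]
ft_force: [0.4, 0.5, -3.7]
grip_width: 19.9
grip_force: 30.0
```

Run:
```python
from h import *
S=snap("scene",2);D=snap("side",2)
h=np.zeros((400,800,3),np.uint8)
h[:,:400]=cv2.resize(S["img"][190:310,80:200],(400,400),interpolation=2)
h[:,400:]=cv2.resize(D["img"][230:350,210:330],(400,400),interpolation=2)
cv2.imwrite("pics/l2.png",h[:,:,::-1])
```

```text
(no output)
```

View pics/l2.png

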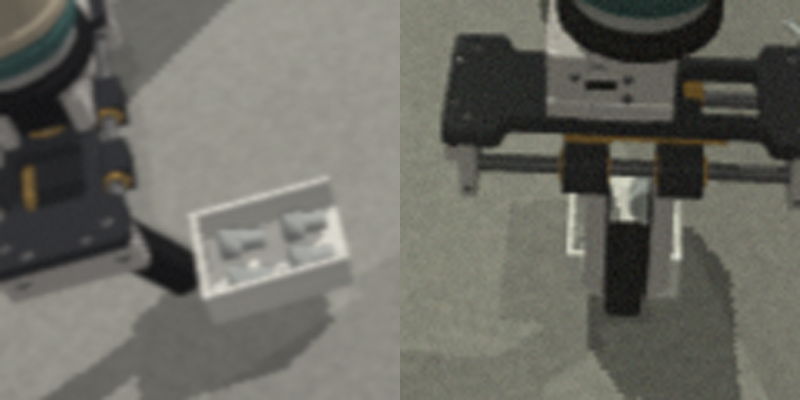

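Request:
play_rows --moves '[[[0,0,-0.05],0],[[0,0,-0.15],0],[[0,0,-0.25],0],[[0,0,-0.35],0],[[0,0,-0.45],0],[[0,0,-0.55],0],[[0,0,-0.65],0],[[0,0,-0.75],0],[[0,0,-0.85],0],[[0,0,-0.95],0],[[0,0,-1],0],[[0,0,-1],0]]'

```text
t: 6.78
ee_pos: [522.9, -357.1, 280.2]
tcp_rot: [2.511, 1.885, 0.001]
ft_force: [0.4, -0.1, -3.9]
grip_width: 19.7
grip_force: 30.0
```

Request:
play_rows --moves '[[[0,0,0],-0.06],[[0,0,0],-0.12],[[0,0,0],-0.18],[[0,0,0],-0.24],[[0,0,0],-0.3],[[0,0,0],-0.36],[[0,0,0],-0.36]]'

```text
t: 7.65
ee_pos: [522.3, -356.7, 278.4]
tcp_rot: [-2.221, -2.219, 0.0]
ft_force: [0.5, -0.3, -3.0]
grip_width: 19.6
grip_force: 30.0
```

Request:
play_rows --moves '[[[0.04,0.02,0],0],[[0.12,0.04,0],0],[[0.24,0.06,0],0],[[0.38,0.08,0],0],[[0.52,0.1,0],0],[[0.66,0.12,0],0],[[0.8,0.14,0],0],[[0.92,0.16,0],0],[[0.98,0.18,0],0],[[1,0.19,0],0]]'

```text
t: 8.9
ee_pos: [560.8, -155.8, 279.7]
tcp_rot: [2.219, 2.223, -0.0]
ft_force: [0.3, -0.6, -3.8]
grip_width: 20.1
grip_force: 30.0
```

Request:
play_rows --moves '[[[0.04,0,0],0],[[0.12,0,0],0],[[0.24,0,0],0],[[0.38,0,0],0],[[0.52,0,0],0],[[0.66,0,0],0],[[0.8,0,0],0],[[0.92,0,0],0],[[0.98,0,0],0],[[1,0,0],0]]'

```text
t: 10.15
ee_pos: [560.5, 43.4, 279.5]
tcp_rot: [2.221, 2.222, -0.001]
ft_force: [-0.2, -0.4, -3.1]
grip_width: 19.8
grip_force: 30.0
```

Request:
play_rows --moves '[[[0.04,0,0],0],[[0.1,0,0],0],[[0.17,0,0],0],[[0.22,0,0],0],[[0.24,0,0],0],[[0.24,0,0],0],[[0.24,0,0],0]]'

```text
t: 11.02
ee_pos: [560.7, 90.7, 279.5]
tcp_rot: [2.221, 2.221, -0.0]
ft_force: [0.7, 0.4, -2.8]
grip_width: 19.8
grip_force: 30.0
```

Run:
```python
from h import *
S=snap("scene",3);D=snap("side",3)
h=np.zeros((400,800,3),np.uint8)
h[:,:400]=cv2.resize(S["img"][70:190,250:370],(400,400),interpolation=2)
h[:,400:]=cv2.resize(D["img"][90:210,180:300],(400,400),interpolation=2)
cv2.imwrite("pics/l3.png",h[:,:,::-1])
```

```text
(no output)
```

View pics/l3.png

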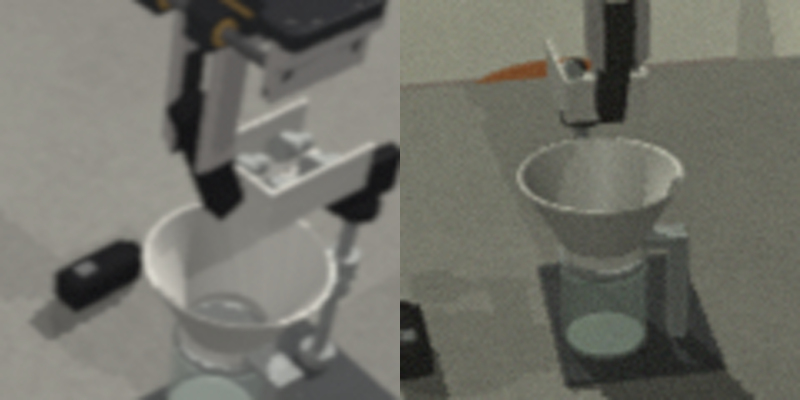

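Request:
play_rows --moves '[[[0,0,0],0],[[0,0,0],0]]' --grip 0.21

```text
t: 11.38
ee_pos: [560.7, 91.0, 279.6]
tcp_rot: [-2.222, -2.221, -0.001]
ft_force: [-0.3, 0.5, -2.6]
grip_width: 20.3
grip_force: 9.5
```

```bash
cat > look.py <<'E'
from h import *
import sys
t=sys.argv[1]
S=snap("scene",t);D=snap("side",t)
h=np.zeros((400,800,3),np.uint8)
h[:,:400]=cv2.resize(S["img"][70:190,250:370],(400,400),interpolation=2)
h[:,400:]=cv2.resize(D["img"][90:210,180:300],(400,400),interpolation=2)
cv2.imwrite(f"pics/l{t}.png",h[:,:,::-1])
O=dict(np.load("scene3.npz"))["img"].astype(int)
d=np.abs(S["img"].astype(int)-O).max(2)>40
print("changed px",d.sum(), np.argwhere(d).mean(0) if d.any() else "")
E
python3 look.py 4
```

```text
changed px 383 [122.12532637 332.00261097]
```

View pics/l4.png

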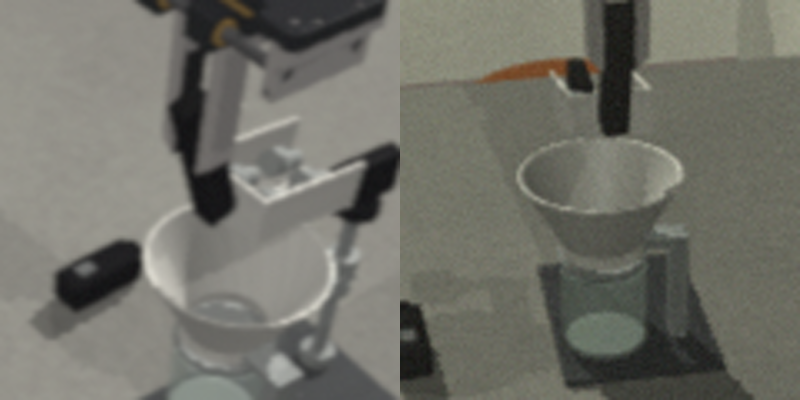

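```bash
cat > edge.py <<'E'
from h import *
import sys
# pitch of near wall (plane x=592.5) and far wall (x=528.5) tops: fit bright edges
def an(t):
    c=dict(np.load(f"scene{t}.npz"));g=cv2.cvtColor(c["img"],cv2.COLOR_RGB2GRAY)
    l=cv2.createLineSegmentDetector().detect(cv2.resize(g[70:190,250:370],None,fx=4,fy=4,interpolation=2))[0][:,0]
    for s in sorted(l,key=lambda s:-np.hypot(s[2]-s[0],s[3]-s[1]))[:40]:
        p=s[:2]/4+[250,70];q=s[2:]/4+[250,70]
        if p[0]>q[0]:p,q=q,p
        for X in(592.5,528.5):
            def pl(a):
                o,d=ray(c,a);return o+d*(X-o[0])/d[0]
            A,B=pl(p),pl(q);L=np.linalg.norm(B-A)
            if L>35 and A[1]>100 and B[1]<260 and min(A[2],B[2])>130 and max(A[2],B[2])<330: print(t,X,p.round(),q.round(),A[1:].round(),B[1:].round(),"pitch",np.degrees(np.arctan2(A[2]-B[2],B[1]-A[1])).round(1))
if __name__=="__main__":
    if sys.argv[1]=="new": snap("scene",sys.argv[2]);snap("side",sys.argv[2]);an(sys.argv[2])
    else: [an(t) for t in sys.argv[1:]]
E
python3 edge.py 3 4; python3 edge.py new 5; python3 -c "
from workcell import *;s=state();print(s['t'],s['ft_force'],s['grip_force'])"
```

```text
3 592.5 [345. 122.] [367. 112.] [169. 252.] [236. 249.] pitch 2.6
3 528.5 [308. 121.] [311.  98.] [124. 234.] [124. 293.] pitch -90.4
3 528.5 [322. 110.] [342. 101.] [163. 247.] [224. 247.] pitch -0.1
3 528.5 [305. 116.] [312. 133.] [112. 253.] [141. 192.] pitch 64.5
3 528.5 [322. 105.] [324.  90.] [158. 263.] [158. 301.] pitch -89.7
3 592.5 [331. 129.] [345. 122.] [131. 251.] [169. 251.] pitch 0.4
3 528.5 [331. 129.] [345. 122.] [207. 173.] [251. 173.] pitch 0.4
3 592.5 [348. 132.] [360. 126.] [186. 218.] [224. 217.] pitch 1.1
3 528.5 [322. 122.] [331. 129.] [170. 210.] [206. 173.] pitch 45.4
3 592.5 [350. 145.] [351. 154.] [208. 168.] [220. 133.] pitch 70.7
3 592.5 [348. 133.] [355. 137.] [187. 214.] [217. 189.] pitch 39.4
4 592.5 [329. 131.] [358. 120.] [126. 247.] [212. 238.] pitch 5.8
4 528.5 [308. 121.] [312.  98.] [124. 233.] [125. 293.] pitch -89.6
4 592.5 [349. 120.] [367. 112.] [180. 253.] [238. 248.] pitch 5.6
4 528.5 [304. 116.] [309. 134.] [110. 253.] [132. 191.] pitch 69.8
4 528.5 [322. 112.] [339. 106.] [163. 240.] [218. 235.] pitch 5.4
4 528.5 [322. 110.] [338. 104.] [161. 246.] [212. 242.] pitch 5.2
4 592.5 [356. 132.] [360. 119.] [215. 204.] [218. 239.] pitch -84.9
4 528.5 [318. 118.] [321. 131.] [154. 228.] [171. 183.] pitch 69.6
4 528.5 [331. 101.] [343.  96.] [186. 261.] [222. 260.] pitch 1.1
4 528.5 [343.  96.] [355.  91.] [222. 261.] [259. 261.] pitch 0.7
4 528.5 [320. 124.] [329. 131.] [165. 206.] [200. 169.] pitch 46.1
5 592.5 [324. 136.] [351. 130.] [113. 241.] [197. 216.] pitch 16.1
5 528.5 [320. 115.] [324.  89.] [158. 235.] [159. 301.] pitch -89.2
5 528.5 [308. 122.] [312.  97.] [124. 232.] [125. 295.] pitch -89.4
5 592.5 [349. 121.] [367. 112.] [181. 251.] [238. 248.] pitch 2.7
5 528.5 [320. 118.] [334. 116.] [161. 224.] [205. 212.] pitch 15.5
5 528.5 [315. 122.] [315. 135.] [147. 221.] [155. 180.] pitch 79.9
11.575 [-0.21039845 -0.23788222 -3.10568669] 9.515983611345291
```

Request:
play_rows --moves '[[[-0.04,0,0],0],[[-0.03,0,0],0],[[0,0,0],0],[[0.04,0,0],0],[[0.06,0,0],0]]'

```text
t: 12.2
ee_pos: [560.6, 104.0, 279.5]
tcp_rot: [-2.22, -2.222, -0.0]
ft_force: [-0.7, 0.6, -3.0]
grip_width: 20.1
grip_force: 9.5
```

Request:
play_rows --moves '[[[0,0,0],0],[[0,0,0],0],[[0,0,0],0]]' --grip 0.1

```text
t: 12.58
ee_pos: [560.7, 102.9, 279.5]
tcp_rot: [2.221, 2.221, 0.0]
ft_force: [-0.6, 0.6, -4.1]
grip_width: 20.1
grip_force: 30.0
```

```bash
python3 edge.py new 6
python3 - <<'E'
from h import *
S=dict(np.load("scene6.npz"));D=dict(np.load("side6.npz"))
h=np.zeros((400,800,3),np.uint8)
h[:,:400]=cv2.resize(S["img"][90:190,270:370],(400,400),interpolation=2)
h[:,400:]=cv2.resize(D["img"][90:210,180:300],(400,400),interpolation=2)
cv2.imwrite("pics/l6.png",h[:,:,::-1])
E
```

```text
6 528.5 [301. 139.] [306. 106.] [108. 190.] [111. 279.] pitch -88.3
6 528.5 [325. 111.] [329.  87.] [172. 240.] [172. 302.] pitch -89.5
6 528.5 [313. 119.] [316.  95.] [137. 232.] [138. 294.] pitch -89.4
6 592.5 [325. 138.] [348. 138.] [115. 235.] [193. 196.] pitch 26.3
6 592.5 [348. 121.] [367. 112.] [180. 251.] [238. 248.] pitch 2.7
6 528.5 [319. 123.] [330. 124.] [159. 211.] [196. 192.] pitch 27.1
6 592.5 [346. 132.] [356. 137.] [182. 219.] [220. 186.] pitch 40.8
6 528.5 [317. 130.] [324. 136.] [157. 193.] [186. 162.] pitch 46.8
6 592.5 [335. 132.] [342. 137.] [142. 237.] [171. 211.] pitch 42.4
```

Request:
play_rows --moves '[[[-0.04,0,0],0],[[-0.07,0,0],0],[[-0.07,0,0],0]]'

```text
t: 13.05
ee_pos: [560.7, 88.3, 279.5]
tcp_rot: [2.223, 2.22, -0.0]
ft_force: [-0.5, 0.3, -2.1]
grip_width: 19.9
grip_force: 30.0
```

Request:
play_rows --moves '[[[0,0,0],0],[[0,0,0],0],[[0,0,0],0],[[0.03,0,0],0]]' --grip 0.211

```text
t: 13.55
ee_pos: [560.7, 95.1, 279.5]
tcp_rot: [2.222, 2.221, 0.0]
ft_force: [0.3, -0.0, -2.8]
grip_width: 19.9
grip_force: 6.1
```

```bash
python3 edge.py new 7|grep -v -e ' -[89]'; python3 -c "
from workcell import *;s=state();print(s['t'],s['ft_force'],s['grip_force'])"
```

```text
7 592.5 [348. 121.] [367. 112.] [180. 251.] [238. 248.] pitch 2.6
7 592.5 [346. 132.] [356. 137.] [182. 219.] [220. 186.] pitch 40.7
7 528.5 [315. 127.] [325. 128.] [147. 206.] [181. 187.] pitch 29.3
7 592.5 [333. 134.] [341. 138.] [139. 235.] [170. 207.] pitch 41.8
7 592.5 [334. 132.] [343. 137.] [142. 237.] [173. 210.] pitch 41.7
7 592.5 [350. 145.] [351. 154.] [208. 168.] [221. 132.] pitch 70.3
13.65 [ 0.03149245 -0.34107731 -3.99320229] 6.080218926072121
```

Request:
play_rows --moves '[[[0,0,0],0],[[0,0,0],0],[[0,0,0],0],[[0,0,0],0],[[0,0,0],0],[[0,0,0],0]]' --grip 0.211

```text
t: 14.4
ee_pos: [560.7, 95.0, 279.6]
tcp_rot: [2.221, 2.221, 0.0]
ft_force: [-0.6, -0.4, -2.6]
grip_width: 19.8
grip_force: 6.1
```

Request:
play_rows --moves '[[[0,0,0],0],[[0,0,0],0],[[0,0,0],0]]' --grip 0.1

```text
t: 14.78
ee_pos: [560.7, 95.0, 279.5]
tcp_rot: [2.221, 2.221, 0.0]
ft_force: [-0.6, 0.2, -2.6]
grip_width: 20.1
grip_force: 30.0
```

```bash
python3 edge.py new 8|grep -v -e ' -[89]'
python3 - <<'E'
from workcell import *
from h import *
print(np.mean([ (capture("side"),state()["ft_force"])[1] for _ in range(6)],0))
S=dict(np.load("scene8.npz"));D=dict(np.load("side8.npz"))
h=np.zeros((400,800,3),np.uint8)
h[:,:400]=cv2.resize(S["img"][90:190,270:370],(400,400),interpolation=2)
h[:,400:]=cv2.resize(D["img"][90:210,180:300],(400,400),interpolation=2)
cv2.imwrite("pics/l8.png",h[:,:,::-1])
E
```

```text
8 592.5 [349. 121.] [367. 112.] [180. 251.] [238. 248.] pitch 2.6
8 592.5 [346. 132.] [356. 137.] [182. 219.] [220. 186.] pitch 41.2
8 592.5 [332. 133.] [341. 138.] [136. 237.] [170. 207.] pitch 41.7
8 592.5 [334. 132.] [342. 137.] [140. 239.] [172. 210.] pitch 41.6
8 528.5 [314. 127.] [323. 129.] [145. 207.] [175. 189.] pitch 30.8
8 528.5 [312. 133.] [319. 138.] [144. 192.] [168. 165.] pitch 47.2
[-0.03062574 -0.08999051 -2.41071647]
```

View pics/l8.png

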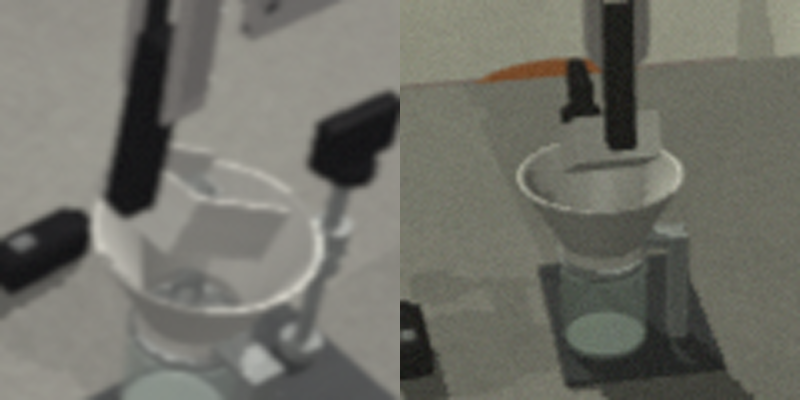

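Request:
play_rows --moves '[[[0.05,0,0],0],[[-0.15,0,0],0],[[-0.05,0,0],0],[[0.05,0,0],0],[[-0.15,0,0],0],[[-0.05,0,0],0],[[0.05,0,0],0],[[-0.15,0,0],0],[[-0.05,0,0],0],[[-0.05,0,0],0],[[-0.05,0,0],0]]'

```text
t: 16.55
ee_pos: [560.5, 86.4, 279.5]
tcp_rot: [2.219, 2.224, -0.0]
ft_force: [-0.3, -0.9, -1.3]
grip_width: 19.9
grip_force: 30.0
```

```bash
python3 edge.py new 9|grep -v -e ' -[89]'
python3 - <<'E'
from workcell import *
from h import *
a=np.array([ (capture("side"),state()["ft_force"])[1][2] for _ in range(14)]);print(a.mean(),a.std())
E
```

```text
9 592.5 [349. 121.] [367. 112.] [181. 251.] [237. 248.] pitch 2.5
9 592.5 [346. 132.] [356. 137.] [182. 219.] [220. 186.] pitch 40.6
9 592.5 [334. 132.] [342. 137.] [139. 240.] [172. 211.] pitch 41.5
9 592.5 [333. 134.] [342. 138.] [139. 235.] [171. 206.] pitch 41.7
9 528.5 [310. 129.] [320. 130.] [134. 206.] [167. 187.] pitch 30.5
9 528.5 [309. 134.] [315. 140.] [132. 192.] [157. 164.] pitch 48.8
-1.9161826777555648 0.563691842089011
```

Request:
play_rows --moves '[[[0,0,0],0],[[0,0,0],0],[[0,0,0],0],[[0.03,0,0],0],[[0.05,0,0],0]]' --grip 0.2115

```text
t: 17.98
ee_pos: [560.6, 95.5, 279.5]
tcp_rot: [-2.221, -2.222, -0.0]
ft_force: [-0.3, 0.8, -1.3]
grip_width: 20.1
grip_force: 4.4
```

Request:
play_rows --moves '[[[0,0,0],0],[[0,0,0],0],[[0.05,0,0],0],[[-0.15,0,0],0],[[-0.05,0,0],0],[[0.05,0,0],0],[[-0.15,0,0],0],[[0,0,0],0],[[0,0,0],0],[[0,0,0],0]]' --grip 0.1

```text
t: 19.23
ee_pos: [560.5, 96.2, 279.5]
tcp_rot: [2.219, 2.224, -0.0]
ft_force: [-0.3, -1.2, -1.7]
grip_width: 19.9
grip_force: 30.0
```

```bash
python3 edge.py new 10|grep -v -e ' -[89]'
python3 - <<'E'
from workcell import *
from h import *
a=np.array([ (capture("side"),state()["ft_force"])[1][2] for _ in range(24)]);print(a.mean(),a.std(),state()["t"])
c=dict(np.load("scene1.npz"));
p=proj(c,[561,150,97]);x,y=p.astype(int);print(p)
for t in(1,8,9,10):
    g=cv2.cvtColor(dict(np.load(f"scene{t}.npz"))["img"],cv2.COLOR_RGB2GRAY);print(t);print(g[y-14:y+14:1,x-16:x+16:1] if t in(1,10) else "")
E
```

```text
10 592.5 [349. 121.] [367. 112.] [181. 251.] [238. 248.] pitch 2.8
10 592.5 [334. 100.] [348.  93.] [120. 327.] [158. 327.] pitch -0.0
10 528.5 [334. 100.] [348.  93.] [194. 261.] [237. 261.] pitch -0.0
10 592.5 [346. 132.] [356. 137.] [182. 219.] [220. 186.] pitch 40.9
-1.757409388129534 0.5196098452272989 20.525
[318.4841028  168.68037983]
1
[[175 170 161 147 132 129 129 131 132 133 135 135 137 138 139 141 142 143
  142 143 145 145 145 145 144 145 146 148 146 147 147 145]
 [177 173 164 147 132 129 130 131 132 134 134 136 138 138 139 141 142 143
  142 143 145 145 144 144 145 146 146 147 147 146 146 145]
 [181 176 166 148 132 129 129 132 132 133 135 135 137 136 136 138 141 142
  142 143 144 146 145 144 145 145 146 147 146 146 145 145]
 [185 178 168 150 133 128 130 131 131 131 132 132 131 129 130 131 132 134
  136 138 143 145 145 144 144 146 146 147 146 146 145 145]
 [187 181 171 151 132 128 129 129 128 124 122 121 120 119 118 118 118 118
  120 125 131 137 141 143 145 146 146 147 146 145 145 144]
 [193 185 174 152 133 127 126 123 120 118 117 119 119 118 118 118 118 115
  114 116 117 1
[... 6004 characters left out ...]
6 117 118 118 118 121 127 135 145]
 [122 121 119 116 123 140 149 146 140 135 132 133 134 133 131 129 126 125
  125 124 117 110 111 116 118 117 117 117 126 147 165 170]
 [123 121 121 119 116 118 123 127 137 140 133 134 134 129 128 128 126 126
  125 122 116 106 105 112 117 117 117 119 132 157 174 179]
 [123 119 119 123 122 117 110 110 124 138 139 134 130 121 119 121 122 120
  120 117 109 103 101 102 109 116 118 125 146 167 176 179]
 [122 118 116 118 123 126 119 110 108 113 116 118 117 114 114 114 115 116
  117 115 109 103  97  95 101 109 117 125 150 168 175 177]
 [122 117 116 116 117 118 119 115 108 105 104 103 102 103 104 104 105 107
  108 106 103  99  98  99  99 101 110 123 146 166 172 170]]
```

Request:
play_rows --moves '[[[0,0,-0.1],0],[[0,0,-0.25],0],[[0,0,-0.4],0],[[-0.1,0,-0.45],0],[[-0.3,0,-0.45],0],[[-0.5,0,-0.45],0],[[-0.7,0,-0.45],0],[[-0.9,0,-0.45],0],[[-1,-0.08,-0.45],0],[[-1,-0.08,-0.45],0]]'

```text
t: 21.78
ee_pos: [543.3, -107.4, 368.7]
tcp_rot: [-2.225, -2.216, 0.002]
ft_force: [-0.1, 0.1, -1.1]
grip_width: 19.9
grip_force: 30.0
```

Request:
play_rows --moves '[[[-0.2,0,0.05],0],[[-0.4,0,0.15],0],[[-0.6,0,0.3],0],[[-0.8,0,0.45],0],[[-0.85,0,0.6],0],[[-0.85,0,0.6],0],[[-0.85,0,0.6],0]]'

```text
t: 22.65
ee_pos: [545.3, -274.4, 250.4]
tcp_rot: [2.22, 2.222, 0.001]
ft_force: [1.1, 0.6, -1.3]
grip_width: 20.0
grip_force: 30.0
```

Run:
```python
from workcell import *
from h import *
S=snap("scene",11);D=snap("side",11)
a=np.array([ (capture("wrist"),state()["ft_force"])[1][2] for _ in range(20)]);print(a.mean(),state()["ee_pos"],state()["t"])
# change against start views
for n,c,ref in(("scene",S,"scene1"),("side",D,"side0")):
    r=dict(np.load(ref+".npz"))["img"];d=(np.abs(c["img"].astype(int)-r).max(2)>28).astype(np.uint8)
    k,l,s,ce=cv2.connectedComponentsWithStats(d)
    for i in range(1,k):
        if s[i,4]>8: print(n,s[i],ce[i].round(),plane(c,ce[i],0).round()[:2])
# funnel contents: dark blobs inside rim
c=S;x,y=proj(c,[561,150,120]).astype(int);print(x,y)
r=dict(np.load("scene1.npz"))["img"];d=np.abs(c["img"].astype(int)-r).max(2)[y-25:y+25,x-30:x+30]
for row in d[::1]: print("".join("#" if v>28 else "+" if v>14 else "." for v in row))
```

```text
-1.6110084458996798 [ 544.69276996 -275.00887786  249.4914465 ] 23.75
scene [  0   0  12  52 460] [ 4. 24.] [-949. -313.]
scene [220   0  12  45 302] [227.  19.] [-454.  516.]
scene [  41    3  125  201 9351] [101.  92.] [-216. -147.]
scene [186   8   6  13  21] [188.  13.] [-603.  401.]
scene [191  25   4   7  13] [193.  29.] [-458.  344.]
scene [193  33   7  15  30] [196.  40.] [-357.  306.]
scene [207  46  27  21 133] [225.  58.] [-168.  327.]
scene [178  49  26   6  95] [191.  51.] [-290.  245.]
scene [235  54   5  12  28] [238.  59.] [-133.  363.]
scene [186  59  54  43 433] [221.  90.] [  7. 201.]
scene [202  60  28  17 204] [213.  70.] [-119.  246.]
scene [192  63   3   5  12] [193.  65.] [-192.  200.]
scene [ 0 64  7 17 74] [ 2. 74.] [-531. -403.]
scene [200  71   4  20  35] [201.  80.] [-87. 177.]
scene [15 93  6  8 18] [17. 96.] [-350. -390.]
scene [   0   95   78  157 6835] [ 34. 180.] [  88. -443.]
scene [ 1 97 10 17 34] [  5. 104.] [-325. -433.]
scene [ 23 105   4   6  13] [ 24. 108.] [-269. -387.]
scene [183 105  36  19 225] [200. 116.] [97. 67.]
scene [130 120   4   5 
[... 4462 characters left out ...]
.............................
............................................................
............................................................
............................................................
............................................................
..........................+.................................
............................................................
............................................................
............................................................
............................................................
............................................................
............................................................
```

Request:
play_rows --moves '[[[0,0,0.1],0],[[0,0,0.2],0],[[0,0,0.3],0],[[0,0,0.4],0],[[0,0,0.42],0],[[0,0,0.42],0]]'

```text
t: 24.5
ee_pos: [544.9, -275.1, 165.8]
tcp_rot: [2.221, 2.221, 0.0]
ft_force: [-0.4, -0.7, -2.0]
grip_width: 20.0
grip_force: 30.0
```

```bash
cat > th.py <<'E'
from h import *
import sys
from workcell import state
t=sys.argv[1];c=snap("scene",t);e=state()["ee_pos"];print(e.round(1))
g=cv2.cvtColor(c["img"],cv2.COLOR_RGB2GRAY)
p=proj(c,[577,e[1]+70,40]).astype(int);x0,y0=p-45;G=g[y0:y0+90,x0:x0+90]
l=cv2.createLineSegmentDetector().detect(cv2.resize(G,None,fx=4,fy=4,interpolation=2))[0][:,0]
for X in(577,513):
  for s in l:
    def pl(a):
        o,d=ray(c,a);return o+d*(X-o[0])/d[0]
    A,B=pl(s[:2]/4+[x0,y0]),pl(s[2:]/4+[x0,y0])
    if A[1]>B[1]:A,B=B,A
    L=np.linalg.norm(B-A)
    if 25<L<110 and min(A[2],B[2])>-8 and max(A[2],B[2])<200 and A[1]>e[1]-20 and B[1]<e[1]+180: print(X,(A[1:]-[e[1],0]).round(),(B[1:]-[e[1],0]).round(),"pitch",np.degrees(np.arctan2(A[2]-B[2],B[1]-A[1])).round(1))
E
python3 th.py 12
```

```text
[ 545.2 -275.3  166.3]
577 [  2. 122.] [79. 73.] pitch 32.6
577 [  2. 157.] [ 39. 132.] pitch 34.7
577 [  8. 190.] [ 58. 158.] pitch 32.2
577 [ -2. 160.] [  2. 124.] pitch 82.3
577 [ 47. 133.] [54. 96.] pitch 79.5
577 [53. 97.] [78. 81.] pitch 32.3
577 [ 10. 195.] [ 56. 166.] pitch 32.3
577 [ 3. 30.] [ 7. -1.] pitch 83.0
513 [ 6. 98.] [ 6. 71.] pitch 88.9
513 [13. 68.] [56. 39.] pitch 34.7
513 [ 21. 106.] [79. 69.] pitch 32.2
513 [ 9. 71.] [14. 30.] pitch 82.3
513 [66. 40.] [74. -3.] pitch 79.5
513 [ 23. 112.] [76. 78.] pitch 32.3
513 [ 14. 148.] [ 48. 148.] pitch -0.3
513 [ 37. 118.] [ 65. 118.] pitch -0.4
```

Request:
play_rows --moves '[[[0,0,0.08],0],[[0,0,0.16],0],[[0,0,0.21],0],[[0,0,0.22],0],[[0,0,0.22],0]]'

```text
t: 25.18
ee_pos: [544.8, -275.1, 121.4]
tcp_rot: [2.221, 2.221, 0.0]
ft_force: [0.2, -0.4, -1.7]
grip_width: 19.7
grip_force: 30.0
```

Request:
play_rows --moves '[[[-0.06,0,0.02],0],[[-0.12,0,0.04],0],[[-0.18,0,0.07],0],[[-0.24,0,0.11],0],[[-0.33,0,0.16],0],[[-0.38,0,0.2],0],[[-0.38,0,0.2],0]]' --grip 0.208

```text
t: 26.05
ee_pos: [544.1, -352.3, 80.2]
tcp_rot: [-2.222, -2.22, 0.002]
ft_force: [1.0, 0.3, -1.9]
grip_width: 19.9
grip_force: 16.3
```

```bash
python3 th.py 13
```

```text
[ 544.2 -351.7   80.6]
577 [ 28. 104.] [32. 49.] pitch 85.7
577 [33. 44.] [123.  31.] pitch 8.3
577 [ -3. 105.] [12. 60.] pitch 72.2
577 [ 39. 131.] [107. 121.] pitch 8.1
577 [33. 94.] [82. 88.] pitch 7.3
577 [ 35. 172.] [ 38. 142.] pitch 85.8
577 [104.  92.] [112.  43.] pitch 80.7
577 [ -5. 128.] [ 34. 128.] pitch -0.7
577 [ 42. 137.] [105. 128.] pitch 8.0
513 [45. 38.] [123.  26.] pitch 8.1
513 [ 36. 145.] [38. 93.] pitch 87.6
513 [0. 5.] [28.  6.] pitch -0.7
513 [41. 86.] [43. 51.] pitch 85.8
513 [-5. 35.] [39. 35.] pitch -0.7
513 [48. 45.] [121.  35.] pitch 8.0
```

Request:
play_rows --moves '[[[-0.05,0,0.03],0],[[-0.1,0,0.06],0],[[-0.12,0,0.07],0],[[-0.12,0,0.075],0],[[-0.12,0,0.075],0]]'

```text
t: 26.72
ee_pos: [544.8, -375.8, 66.8]
tcp_rot: [2.22, 2.221, -0.001]
ft_force: [-0.4, -1.3, 0.7]
grip_width: 19.9
grip_force: 16.3
```

```bash
python3 th.py 14
```

```text
[ 544.8 -375.6   66.8]
577 [38. 98.] [40. 36.] pitch 88.1
577 [41. 34.] [131.  31.] pitch 2.2
577 [ 4. 88.] [22. 48.] pitch 66.4
577 [46. 84.] [77. 84.] pitch 0.3
577 [ 33. 164.] [ 35. 131.] pitch 86.9
577 [ 43. 123.] [118. 120.] pitch 1.8
577 [ 42. 120.] [43. 89.] pitch 88.4
577 [ -7. 112.] [ 31. 113.] pitch -0.8
577 [117.  92.] [124.  40.] pitch 82.3
577 [ 64. 129.] [116. 128.] pitch 1.0
513 [ 34. 129.] [34. 75.] pitch 89.5
513 [35. 76.] [37. 38.] pitch 86.9
513 [46. 28.] [132.  26.] pitch 1.8
513 [-11.  16.] [32. 17.] pitch -0.8
513 [42. 37.] [70. 36.] pitch 2.0
513 [70. 35.] [130.  34.] pitch 1.0
```

Request:
play_rows --moves '[[[0,0,0.005],0],[[0,0,0.01],0],[[0,0,0.01],0]]'

```text
t: 27.15
ee_pos: [545.1, -375.6, 65.0]
tcp_rot: [2.22, 2.22, -0.0]
ft_force: [-0.5, -3.5, 3.1]
grip_width: 20.0
grip_force: 16.3
```

Request:
play_rows --moves '[[[0,0,0],0],[[0,0,0],0],[[0,0,0],0],[[0,0,0],0],[[0,0,-0.15],0],[[0,0,-0.4],0],[[0,0,-0.65],0],[[0,0,-0.9],0],[[0,0,-1],0],[[0,0,-1],0]]' --grip 0.5

```text
t: 28.4
ee_pos: [545.4, -375.5, 266.5]
tcp_rot: [2.218, 2.219, 0.001]
ft_force: [-0.4, 0.2, -0.8]
grip_width: 46.7
grip_force: 0.0
```

```bash
sed -i 's/^from workcell import state/from workcell import state\nimport types/' th.py; sed 's/e=state()\["ee_pos"\]/e=np.array([545,-376,66.])/' th.py>th2.py; python3 th2.py 15 | grep -e 'pitch -\?[0-4]\.'
```

```text
577 [43. 30.] [131.  30.] pitch 0.2
577 [ 44. 120.] [118. 120.] pitch -0.1
577 [ 40. 127.] [ 83. 127.] pitch -0.4
577 [57. 81.] [92. 81.] pitch 0.4
577 [ 83. 127.] [115. 127.] pitch -0.6
513 [47. 25.] [132.  25.] pitch -0.1
513 [43. 33.] [91. 33.] pitch -0.4
513 [92. 33.] [129.  34.] pitch -0.6
```

Request:
play_rows --moves '[[[0.25,0,-0.1],0],[[0.5,0.05,-0.2],0],[[0.75,0.05,-0.3],0],[[1,0.08,-0.3],0]]'

```text
t: 28.95
ee_pos: [560.5, -173.5, 324.2]
tcp_rot: [-2.222, -2.221, -0.0]
ft_force: [1.3, 1.3, -0.8]
grip_width: 47.0
grip_force: 0.0
```

Request:
play_rows --moves '[[[0.25,0,0],0],[[0.5,0,0],0],[[0.75,0,0],0],[[1,0,0],0]]'

```text
t: 29.45
ee_pos: [559.7, 26.7, 322.2]
tcp_rot: [-2.22, -2.219, 0.004]
ft_force: [0.2, -0.2, 1.4]
grip_width: 46.9
grip_force: 0.0
```

Request:
play_rows --moves '[[[0.25,0,0],0],[[0.45,0,0],0],[[0.5,0,0],0],[[0.5,0,0],0],[[0.5,0,0],0]]'

```text
t: 30.08
ee_pos: [560.6, 123.7, 323.9]
tcp_rot: [2.223, 2.22, -0.002]
ft_force: [-0.3, -0.6, 0.7]
grip_width: 46.6
grip_force: 0.0
```

```bash
cat > kn.py <<'E'
from h import *
import sys
from workcell import state
t=sys.argv[1];s=state();print(s["ee_pos"].round(1),s["joint_pos"].round(2),s["t"])
W=snap("wrist",t);S=snap("scene",t)
def blob(c,lo,hi):
    P=np.array([proj(c,X) for X in((525,210,200),(605,210,200),(525,310,200),(605,310,200),(565,260,185))])
    x0,y0=np.maximum(P.min(0).astype(int)-3,0);x1,y1=P.max(0).astype(int)+3
    m=(c["img"][y0:y1,x0:x1].max(2)<60).astype(np.uint8);k,l,st,ce=cv2.connectedComponentsWithStats(m)
    out=[]
    for i in range(1,k):
        if st[i,4]>60:
            pts=np.argwhere(l==i)[:,::-1].astype(np.float32)+[x0,y0];r=cv2.minAreaRect(pts.astype(np.float32));out.append(r);print(st[i]+[x0,y0,0,0,0],np.round(r[0]),np.round(r[1]),[plane(c,q,208).round(1)[:2].tolist() for q in cv2.boxPoints(r)])
blob(W,0,0);print("scene");blob(S,0,0)
E
python3 kn.py 20
```

```text
[560.6 123.7 323.9] [ 0.1   0.23  1.28 -0.    1.63  0.1 ] 30.075
[ 241   10   32   72 1110] [256.  46.] [71. 31.] [[548.7, 288.2], [576.0, 288.2], [576.9, 229.4], [547.9, 229.5]]
scene
[348 114  22  23 331] [358. 123.] [17. 26.] [[578.7, 192.6], [533.9, 277.7], [576.3, 283.2], [617.5, 199.7]]
```

Run:
```python
from h import *
c=dict(np.load("wrist20.npz"))
for y in range(12,82,5):
    r=np.where(c["img"][y,235:280].max(1)<60)[0]+235
    if len(r): print(y,r.min(),r.max(),plane(c,(r.min(),y),208)[:2].round(1),plane(c,(r.max()+1,y),208)[:2].round(1))
b=c["img"][8:86:3,236:278].max(2)
for r in b: print("".join("#" if v<30 else "+" if v<60 else "." for v in r))
```

```text
12 250 265 [556.6 286.7] [570.8 286.6]
17 251 265 [557.5 282.7] [570.8 282.7]
22 250 265 [556.6 278.8] [570.8 278.8]
27 250 265 [556.6 274.8] [570.9 274.8]
32 250 265 [556.5 270.8] [570.9 270.7]
37 249 265 [555.6 266.7] [570.9 266.7]
42 244 269 [551.1 262.6] [574.6 262.6]
47 242 272 [549.2 258.5] [577.4 258.5]
52 241 272 [548.2 254.3] [577.5 254.3]
57 242 272 [549.1 250.1] [577.5 250.1]
62 244 270 [550.9 245.9] [575.7 245.9]
67 247 266 [553.6 241.6] [572.1 241.6]
72 249 263 [555.4 237.3] [569.4 237.3]
77 249 262 [555.4 233. ] [568.5 232.9]
..........................................
...............++...........++............
..............++...+..+...++.+............
...............+..........+.++............
...............+.......+.++.++............
..............+++.++...+..+.++............
...............+.++...+.++.+++............
..............++.+.....+.+..++............
..............++.+....+.+.++++............
..............+.+..+.++.+++++.............
............++++.+.+++++++++++++..........
........+...++++...+.++++..+++++++........
........++..++++..++.+.++..+++++++++......
......+..+..++++++.++++.+++++++++++++.....
......+++..+.+++..++++++.++++++++++++.....
......+++.++++++++..+++++++++++++++++.....
.....+++.+++++++..++.+.++++++++++++++.....
......++++++++++++++++++++++++++++++......
........++++++++.++++++++++++++++++.......
.........+++++++.++++++++++++++++.........
.............+++.+++++.++++++.............
.............+++++.+.+++.+++..............
.............++++++++..+++++..............
.............++++++++++++++...............
..............+++++++++++++...............
..........................................
```

Request:
play_rows --moves '[[[0.2,0.01,0],0.05],[[0.4,0.013,0],0.05],[[0.6,0.013,0],0.05],[[0.675,0.013,0.1],0.05],[[0.675,0.013,0.3],0.05],[[0.675,0.013,0.5],0.05],[[0.675,0.013,0.7],0.05],[[0.675,0.013,0.755],0.05],[[0.675,0.013,0.755],0.05]]'

```text
t: 31.3
ee_pos: [563.7, 259.4, 173.6]
tcp_rot: [2.266, 2.176, -0.0]
ft_force: [-0.0, 0.0, 0.0]
grip_width: 47.0
grip_force: 0.0
```

Request:
play_rows --moves '[[[0,0,0],0],[[0,0,0],0],[[0,0,0],0],[[0,0,0],0],[[0,0,0],0]]' --grip 0

```text
t: 31.92
ee_pos: [562.5, 260.2, 174.2]
tcp_rot: [-2.264, -2.177, 0.0]
ft_force: [-4.5, 0.5, 6.7]
grip_width: 15.9
grip_force: 30.0
```

Request:
play_rows --moves '[[[0,0,0],0.1],[[0,0,0],0.2],[[0,0,0],0.3],[[0,0,0],0.4],[[0,0,0],0.5],[[0,0,0],0.6],[[0,0,0],0.7],[[0,0,0],0.8],[[0,0,0],0.9],[[0,0,0],1],[[0,0,0],1],[[0,0,0],1]]'

```text
t: 33.42
ee_pos: [562.8, 260.1, 174.2]
tcp_rot: [-2.925, -1.146, 0.0]
ft_force: [-2.1, -0.3, 4.9]
grip_width: 15.9
grip_force: 30.0
```

Request:
play_rows --moves '[[[0,0,0],0.03],[[0,0,0],0.06],[[0,0,0],0.08],[[0,0,0],0.08],[[0,0,0],0.08],[[0,0,0],0.08],[[0,0,0],0.08],[[0,0,0],0.08]]'

```text
t: 34.42
ee_pos: [562.9, 260.0, 174.3]
tcp_rot: [2.959, 1.056, 0.0]
ft_force: [-2.8, 0.3, 6.1]
grip_width: 16.1
grip_force: 30.6
```

Run:
```python
from workcell import *
from h import *
s=state();print(s["wrist_torque"],s["ft_force"],s["joint_pos"],s["t"])
S=snap("scene",21);r=dict(np.load("scene1.npz"))["img"]
x,y=proj(S,[561,150,60]).astype(int);d=np.abs(S["img"].astype(int)-r).max(2)[y-35:y+30,x-30:x+30]
for row in d: print("".join("#" if v>28 else "+" if v>14 else "." for v in row))
```

```text
[3.80316118e-04 6.07356027e-01 6.18496245e-01] [-2.83768751  0.33134422  6.08663124] [ 3.20799064e-01  3.61130879e-01  1.45607173e+00 -2.77914615e-04
  1.32435038e+00  1.20617877e+00] 34.425
............................................................
............................................................
............................................................
............................................................
............................................................
............................................................
............................................................
............................................................
............................................................
............................................................
............................................................
............................................................
............................................................
............................................................
.......................................................
[... 2355 characters left out ...]
.............................
+...........................................................
#++.........................................................
##+.........................................................
###+........................................................
#+..........................................................
+...........................................................
+...........................................................
............................................................
............................................................
............................................................
............................................................
```

Request:
play_rows --moves '[[[0,0,0],0],[[0,0,0],0],[[0,0,0],-0.15],[[0,0,0],-0.3],[[0,0,0],-0.45],[[0,0,0],-0.6],[[0,0,0],-0.75],[[0,0,0],-0.9],[[0,0,0],-1],[[0,0,0],-1]]'

```text
t: 35.72
ee_pos: [562.5, 260.2, 174.2]
tcp_rot: [-2.331, -2.106, 0.0]
ft_force: [-4.4, -0.9, 5.5]
grip_width: 16.0
grip_force: 30.0
```

Request:
play_rows --moves '[[[0,0,0],-0.04],[[0,0,0],-0.08],[[0,0,0],-0.08],[[0,0,0],-0.08]]'

```text
t: 36.22
ee_pos: [562.5, 260.2, 174.2]
tcp_rot: [-2.264, -2.177, 0.0]
ft_force: [-2.9, 0.3, 6.0]
grip_width: 16.0
grip_force: 30.0
```

Request:
play_rows --moves '[[[0,0,0],0],[[0,0,0],0],[[0,0,0],0],[[0,0,0],0],[[0,0,-0.1],0],[[0,0,-0.3],0],[[0,0,-0.5],0],[[0,0,-0.7],0],[[-0.2,0,-0.7],0],[[-0.4,0,-0.7],0],[[-0.65,0,-0.7],0],[[-0.65,0,-0.7],0]]' --grip 0.5

```text
t: 37.72
ee_pos: [558.1, 127.2, 313.7]
tcp_rot: [2.268, 2.172, -0.001]
ft_force: [0.0, -0.1, -0.1]
grip_width: 46.8
grip_force: 0.0
```

```bash
python3 kn.py 22
python3 - <<'E'
from h import *
S=dict(np.load("scene22.npz"));r=dict(np.load("scene1.npz"))["img"]
x,y=proj(S,[561,150,60]).astype(int);d=np.abs(S["img"].astype(int)-r).max(2)[y-45:y+30,x-30:x+40]
for row in d: print("".join("#" if v>28 else "+" if v>14 else "." for v in row))
c=dict(np.load("wrist22.npz"));b=dict(np.load("wrist20.npz"))
for n,i in(("bar",c),):
    for y in range(12,82,13):
        q=np.where(i["img"][y,235:280].max(1)<60)[0]+235
        if len(q): print(y,q.min(),q.max(),plane(i,((q.min()+q.max()+1)/2,y),208)[:2].round(1))
E
```

```text
[558.1 127.2 313.7] [ 0.1   0.23  1.3  -0.    1.61  0.15] 37.725
[ 237   11   34   74 1160] [252.  49.] [71. 33.] [[542.1, 283.4], [570.2, 287.8], [582.4, 232.0], [552.6, 226.9]]
scene
[348 114  22  23 328] [358. 123.] [17. 26.] [[578.7, 192.6], [533.9, 277.7], [576.3, 283.2], [617.5, 199.7]]
......................................................................
......................................................................
......................................................................
......................................................................
......................................................................
......................................................................
......................................................................
......................................................................
......................................................................
......................................................................
......................................................................
.........................
[... 3968 characters left out ...]
.....................................................
......................................................................
......................................................................
......................................................................
......................................................................
......................................................................
......................................................................
......................................................................
12 246 260 [564.2 287.3]
25 246 261 [564.2 277.3]
38 245 262 [563.7 267.2]
51 237 269 [562.8 256.9]
64 240 267 [562.8 246.3]
77 247 261 [562.8 235.4]
```

```bash
python3 -c "
from workcell import *
print(close_job())"
```

```text
the job is handed in; nothing more can be done
None
```

The job is handed in at about 38 s of the 72 s allowed. The final images show the bolts in the jar, the funnel empty, the knob sprung back and the jar unmoved. The scoop measured level after I released it, clear of the stand. I counted the four bolts by the scoop's lost weight and the empty funnel, not one by one. `close_job()` returned no verdict.

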